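# Load the tilting inspection table and set its worm drive to 20 degrees

## Task

Crank the handwheel of the tilting inspection table until the table is level, then move every moulded cover from the cooling tray into a nest of its own on the table, seated flat with its open side (rim) down and closed face up. With all of them in, crank the table up to the next main division of its scale, 20 degrees (near edge down), and let go with the covers still seated; leave the other things on the bench alone.

Things in the scene. Friction and masses are not known exactly. Their poses are not given: they have to be found in the camera images.
- table_tilt (a joint): Tilt of the inspection table, rad: 0 = level, growing as the edge nearest the robot goes down (stops at -0.10 and 0.80). Aluminium plate 206 mm (x) x 180 mm (y), 10 mm thick, on a shaft along y 105 mm above the bench; its top face lies 16 mm above the shaft's axis. The worm holds it wherever it is left, empty or loaded.
- stage: Fixed base of the tilting table, origin on the bench under the plate's centre; x = away from the robot, y = along the shaft to the gearbox, left. Two bearing posts, 130 mm high, 112 mm either side. By the left post a drum turns with the plate under a fixed pointer: thin marks every 5 degrees, long ones (main divisions) every 20. Gearbox 150 mm high, 177 to 233 mm left of the origin.
- handwheel (a joint): Angle of the worm's handwheel, rad, growing CLOCKWISE seen from above; clockwise tilts the table up its scale, anticlockwise brings it down. 90:1: table_tilt = handwheel / 90, one turn = 4 degrees, a 20 degree division = 5 turns. Black wheel 100 mm across lying flat (upright axis) on the grey gearbox, upper face 179 mm above the bench. Light: about 1 N at the crank grip; stays put when let go.
- crank_grip (a point): Point to grip on the handwheel's crank grip: an upright round black grip 16 to 18 mm in diameter, 38 mm from the wheel's axis, that spins freely about itself and stands from 181 to 225 mm above the bench. The point is on the grip's own axis, 205 mm above the bench.
- wheel_centre (a point): Fixed point on the handwheel's upright axis at the height of crank_grip, 205 mm above the bench; axes as the stage's.
- nest1 (a point): Near left nest on the plate: centre of its floor, the plate's top face (121 mm up when level). z = plate normal, x = long side, y = along the shaft. White corner stops, 3 mm upright then leaning out to 11 mm, bound a 65 x 45 mm pocket and take 12 mm of its long and 10 of its short sides; between them it is open for fingers. Nests are 100 mm apart in x, 84 in y. Any cover, either way round.
- nest2 (a point): Near right nest, like nest1.
- nest3 (a point): Far left nest, like nest1.
- nest4 (a point): Far right nest, like nest1.
- cover1: Black moulded cover, an open shell 60 mm long, 40 wide, 30 deep, walls 3 mm, about 45 g. Starts stood on end in the tray. Origin: centre of the end it stands on (shell's centre 30 mm along z); z = along its length, y = across its width, x = out of its closed face (grey panel on it); its open side with the rim faces -x (two screw posts inside); starts towards the robot or away. May be absent.
- cover1_face (a point): Centre of the outside of cover 1's closed face (axes as the cover's): 30 mm above the nest's floor when the cover sits rim down in it.
- cover2: Another cover like cover1, same axes. May be absent.
- cover2_face (a point): Centre of the outside of cover 2's closed face (axes as the cover's): 30 mm above the nest's floor when the cover sits rim down in it.
- cover3: Another cover like cover1, same axes. May be absent.
- cover3_face (a point): Centre of the outside of cover 3's closed face (axes as the cover's): 30 mm above the nest's floor when the cover sits rim down in it.
- cover4: Another cover like cover1, same axes. May be absent.
- cover4_face (a point): Centre of the outside of cover 4's closed face (axes as the cover's): 30 mm above the nest's floor when the cover sits rim down in it.
- tray: Shallow grey cooling tray 115 mm (x) x 350 mm (y), fixed; floor 3 mm thick, walls 12 mm high and 3 mm thick; origin at the centre of its underside. The covers stand in it in a row along y, about 80 mm apart.
- scraper: Bystander: flat scraper lying on the bench, 200 mm long; origin on its underside.
- spray: Bystander: upright spray can, 52 mm across, 150 mm tall; origin at centre of underside.
- counter_unit: Bystander: grey piece counter, 110 x 75 x 17 mm, lying on the bench; origin at centre of underside.

How it is judged:
On the way, in this order (a step that is already met when the one before it is completed fails the run):
1. the table is cranked level (within 1.5 degrees) (value of joint table_tilt between -0.0261799 and 0.0261799 rad), for 0.3 s.
2. with the table level, every cover present sits rim down in a nest, let go (all of step 1 and ((x of cover1_face in the frame of nest1 between -0.006 and 0.006 m and y of cover1_face in the frame of nest1 between -0.006 and 0.006 m and z of cover1_face in the frame of nest1 between 0.027 and 0.033 m and angle between the x axis of cover1 and the z axis of nest1, either way round below 0.08 rad) or (x of cover1_face in the frame of nest2 between -0.006 and 0.006 m and y of cover1_face in the frame of nest2 between -0.006 and 0.006 m and z of cover1_face in the frame of nest2 between 0.027 and 0.033 m and angle between the x axis of cover1 and the z axis of nest2, either way round below 0.08 rad) or (x of cover1_face in the frame of nest3 between -0.006 and 0.006 m and y of cover1_face in the frame of nest3 between -0.006 and 0.006 m and z of cover1_face in the frame of nest3 between 0.027 and 0.033 m and angle between the x axis of cover1 and the z axis of nest3, either way round below 0.08 rad) or (x of cover1_face in the frame of nest4 between -0.006 and 0.006 m and y of cover1_face in the frame of nest4 between -0.006 and 0.006 m and z of cover1_face in the frame of nest4 between 0.027 and 0.033 m and angle between the x axis of cover1 and the z axis of nest4, either way round below 0.08 rad)) and ((x of cover2_face in the frame of nest1 between -0.006 and 0.006 m and y of cover2_face in the frame of nest1 between -0.006 and 0.006 m and z of cover2_face in the frame of nest1 between 0.027 and 0.033 m and angle between the x axis of cover2 and the z axis of nest1, either way round below 0.08 rad) or (x of cover2_face in the frame of nest2 between -0.006 and 0.006 m and y of cover2_face in the frame of nest2 between -0.006 and 0.006 m and z of cover2_face in the frame of nest2 between 0.027 and 0.033 m and angle between the x axis of cover2 and the z axis of nest2, either way round below 0.08 rad) or (x of cover2_face in the frame of nest3 between -0.006 and 0.006 m and y of cover2_face in the frame of nest3 between -0.006 and 0.006 m and z of cover2_face in the frame of nest3 between 0.027 and 0.033 m and angle between the x axis of cover2 and the z axis of nest3, either way round below 0.08 rad) or (x of cover2_face in the frame of nest4 between -0.006 and 0.006 m and y of cover2_face in the frame of nest4 between -0.006 and 0.006 m and z of cover2_face in the frame of nest4 between 0.027 and 0.033 m and angle between the x axis of cover2 and the z axis of nest4, either way round below 0.08 rad)) and ((x of cover3_face in the frame of nest1 between -0.006 and 0.006 m and y of cover3_face in the frame of nest1 between -0.006 and 0.006 m and z of cover3_face in the frame of nest1 between 0.027 and 0.033 m and angle between the x axis of cover3 and the z axis of nest1, either way round below 0.08 rad) or (x of cover3_face in the frame of nest2 between -0.006 and 0.006 m and y of cover3_face in the frame of nest2 between -0.006 and 0.006 m and z of cover3_face in the frame of nest2 between 0.027 and 0.033 m and angle between the x axis of cover3 and the z axis of nest2, either way round below 0.08 rad) or (x of cover3_face in the frame of nest3 between -0.006 and 0.006 m and y of cover3_face in the frame of nest3 between -0.006 and 0.006 m and z of cover3_face in the frame of nest3 between 0.027 and 0.033 m and angle between the x axis of cover3 and the z axis of nest3, either way round below 0.08 rad) or (x of cover3_face in the frame of nest4 between -0.006 and 0.006 m and y of cover3_face in the frame of nest4 between -0.006 and 0.006 m and z of cover3_face in the frame of nest4 between 0.027 and 0.033 m and angle between the x axis of cover3 and the z axis of nest4, either way round below 0.08 rad)) and ((x of cover4_face in the frame of nest1 between -0.006 and 0.006 m and y of cover4_face in the frame of nest1 between -0.006 and 0.006 m and z of cover4_face in the frame of nest1 between 0.027 and 0.033 m and angle between the x axis of cover4 and the z axis of nest1, either way round below 0.08 rad) or (x of cover4_face in the frame of nest2 between -0.006 and 0.006 m and y of cover4_face in the frame of nest2 between -0.006 and 0.006 m and z of cover4_face in the frame of nest2 between 0.027 and 0.033 m and angle between the x axis of cover4 and the z axis of nest2, either way round below 0.08 rad) or (x of cover4_face in the frame of nest3 between -0.006 and 0.006 m and y of cover4_face in the frame of nest3 between -0.006 and 0.006 m and z of cover4_face in the frame of nest3 between 0.027 and 0.033 m and angle between the x axis of cover4 and the z axis of nest3, either way round below 0.08 rad) or (x of cover4_face in the frame of nest4 between -0.006 and 0.006 m and y of cover4_face in the frame of nest4 between -0.006 and 0.006 m and z of cover4_face in the frame of nest4 between 0.027 and 0.033 m and angle between the x axis of cover4 and the z axis of nest4, either way round below 0.08 rad)) and contact force between the fingers and cover1 below 0.3 N and contact force between the fingers and cover2 below 0.3 N and contact force between the fingers and cover3 below 0.3 N and contact force between the fingers and cover4 below 0.3 N), for 0.3 s.
3. the loaded table is cranked to 20 degrees (within 1.5 degrees) (value of joint table_tilt between 0.322886 and 0.375246 rad), for 0.3 s.
At the end, for the whole second after the job is handed in: The table stands still at 20 degrees within 1.5 degrees, and every cover present is at rest in a nest, released, rim down: its closed face within 6 mm of the nest's centre sideways, 27 to 33 mm above the nest's floor and parallel to the plate within 0.08 rad (all of step 3 and velocity of joint table_tilt between -0.02 and 0.02 rad/s and ((x of cover1_face in the frame of nest1 between -0.006 and 0.006 m and y of cover1_face in the frame of nest1 between -0.006 and 0.006 m and z of cover1_face in the frame of nest1 between 0.027 and 0.033 m and angle between the x axis of cover1 and the z axis of nest1, either way round below 0.08 rad) or (x of cover1_face in the frame of nest2 between -0.006 and 0.006 m and y of cover1_face in the frame of nest2 between -0.006 and 0.006 m and z of cover1_face in the frame of nest2 between 0.027 and 0.033 m and angle between the x axis of cover1 and the z axis of nest2, either way round below 0.08 rad) or (x of cover1_face in the frame of nest3 between -0.006 and 0.006 m and y of cover1_face in the frame of nest3 between -0.006 and 0.006 m and z of cover1_face in the frame of nest3 between 0.027 and 0.033 m and angle between the x axis of cover1 and the z axis of nest3, either way round below 0.08 rad) or (x of cover1_face in the frame of nest4 between -0.006 and 0.006 m and y of cover1_face in the frame of nest4 between -0.006 and 0.006 m and z of cover1_face in the frame of nest4 between 0.027 and 0.033 m and angle between the x axis of cover1 and the z axis of nest4, either way round below 0.08 rad)) and ((x of cover2_face in the frame of nest1 between -0.006 and 0.006 m and y of cover2_face in the frame of nest1 between -0.006 and 0.006 m and z of cover2_face in the frame of nest1 between 0.027 and 0.033 m and angle between the x axis of cover2 and the z axis of nest1, either way round below 0.08 rad) or (x of cover2_face in the frame of nest2 between -0.006 and 0.006 m and y of cover2_face in the frame of nest2 between -0.006 and 0.006 m and z of cover2_face in the frame of nest2 between 0.027 and 0.033 m and angle between the x axis of cover2 and the z axis of nest2, either way round below 0.08 rad) or (x of cover2_face in the frame of nest3 between -0.006 and 0.006 m and y of cover2_face in the frame of nest3 between -0.006 and 0.006 m and z of cover2_face in the frame of nest3 between 0.027 and 0.033 m and angle between the x axis of cover2 and the z axis of nest3, either way round below 0.08 rad) or (x of cover2_face in the frame of nest4 between -0.006 and 0.006 m and y of cover2_face in the frame of nest4 between -0.006 and 0.006 m and z of cover2_face in the frame of nest4 between 0.027 and 0.033 m and angle between the x axis of cover2 and the z axis of nest4, either way round below 0.08 rad)) and ((x of cover3_face in the frame of nest1 between -0.006 and 0.006 m and y of cover3_face in the frame of nest1 between -0.006 and 0.006 m and z of cover3_face in the frame of nest1 between 0.027 and 0.033 m and angle between the x axis of cover3 and the z axis of nest1, either way round below 0.08 rad) or (x of cover3_face in the frame of nest2 between -0.006 and 0.006 m and y of cover3_face in the frame of nest2 between -0.006 and 0.006 m and z of cover3_face in the frame of nest2 between 0.027 and 0.033 m and angle between the x axis of cover3 and the z axis of nest2, either way round below 0.08 rad) or (x of cover3_face in the frame of nest3 between -0.006 and 0.006 m and y of cover3_face in the frame of nest3 between -0.006 and 0.006 m and z of cover3_face in the frame of nest3 between 0.027 and 0.033 m and angle between the x axis of cover3 and the z axis of nest3, either way round below 0.08 rad) or (x of cover3_face in the frame of nest4 between -0.006 and 0.006 m and y of cover3_face in the frame of nest4 between -0.006 and 0.006 m and z of cover3_face in the frame of nest4 between 0.027 and 0.033 m and angle between the x axis of cover3 and the z axis of nest4, either way round below 0.08 rad)) and ((x of cover4_face in the frame of nest1 between -0.006 and 0.006 m and y of cover4_face in the frame of nest1 between -0.006 and 0.006 m and z of cover4_face in the frame of nest1 between 0.027 and 0.033 m and angle between the x axis of cover4 and the z axis of nest1, either way round below 0.08 rad) or (x of cover4_face in the frame of nest2 between -0.006 and 0.006 m and y of cover4_face in the frame of nest2 between -0.006 and 0.006 m and z of cover4_face in the frame of nest2 between 0.027 and 0.033 m and angle between the x axis of cover4 and the z axis of nest2, either way round below 0.08 rad) or (x of cover4_face in the frame of nest3 between -0.006 and 0.006 m and y of cover4_face in the frame of nest3 between -0.006 and 0.006 m and z of cover4_face in the frame of nest3 between 0.027 and 0.033 m and angle between the x axis of cover4 and the z axis of nest3, either way round below 0.08 rad) or (x of cover4_face in the frame of nest4 between -0.006 and 0.006 m and y of cover4_face in the frame of nest4 between -0.006 and 0.006 m and z of cover4_face in the frame of nest4 between 0.027 and 0.033 m and angle between the x axis of cover4 and the z axis of nest4, either way round below 0.08 rad)) and contact force between the fingers and cover1 below 0.3 N and contact force between the fingers and cover2 below 0.3 N and contact force between the fingers and cover3 below 0.3 N and contact force between the fingers and cover4 below 0.3 N and linear speed of each of cover1, cover2, cover3, cover4 below 0.02 m/s); the robot touches nothing.
It fails at once if a bystander (scraper, spray can, piece counter) is pushed more than 30 mm from its place (distance of any of scraper, spray, counter_unit from where it was at the start of the episode above 0.03 m).
Of cover1, cover2, cover3, cover4 only 3 to 4 are there at a start; the rules pass over those that are not, and their reading is None.
At some moment in a run one of cover1, cover2, cover3, cover4 may be knocked a few centimetres aside while the robot is not near it.
Once in a run the grip may slacken for a moment while it holds something.
It also fails if it takes over 210 s, if anything falls off the work surface, if the arm or the gripper's body presses on something with over 40 N, if the wrist force passes 120 N, or if a joint passes its speed limit or range.

## Robot

A 7-joint arm with a two-finger parallel gripper is mounted at the origin on the work surface. World frame = base frame: x ahead of the robot, y to its left, z up, the work surface at z = 0. Lengths are in m, angles in rad, forces in N, time in s.
With the tool pointing down it reaches from about 0.425 to 0.875 m from the base axis. Payload 8.4 kg.
Tool frame: the origin (TCP) lies midway between the tips of the shut fingers; the grasp point (between the pads) lies 19 mm behind it; z points along the fingers, y is the line along which they close (so a half turn about z gives the same grasp; the last joint's range is limited). The gripper opens to 85 mm and grips with 20 to 120 N. Pads are 22 mm wide; open, the fingers measure 114 mm over their backs; the gripper's body (76 mm by 85 mm) begins 54 mm behind the grasp point. The pads swing forward as they close: fully open they stand 13 mm farther back than shut.
Start: joints at [-1.319, 0.333, 0.04, 1.465, -0.013, 1.343, -0.059], TCP at [0.223, 0.61, 0.231] pointing down, gripper open.
Joint ranges: [-2.58, 2.58], [-0.38, 2.09], [-1.3, 1.39], [0.25, 2.4], [-1.5, 4.64], [0.08, 2.09], [-2.65, 2.65]. Speed limits (rad/s): [2.22, 2.22, 2.79, 2.79, 3.14, 3.14, 3.14].

## Interface

Orientations are given as a unit quaternion [w, x, y, z].
In Python, from rig import ctrl, optics, monitor gives the robot as it stands (ctrl), with the cameras (optics) and the readings (monitor). Calls block until the motion is done:
- ctrl.move_to(position, orientation): joint-space move of the TCP to a pose.
- ctrl.servo_line(position, ori=None, feed=0.15, stop_force=None): straight line of the TCP; ori=None keeps the orientation; feed is the mean speed in m/s. With stop_force (N) it stops when the force on the tool has changed by that much, and returns True; else False.
- ctrl.move_joints(angles): joint-space move.
- ctrl.set_gripper(opening): finger opening in m; the grip force is fixed at half the most; returns when the fingers have stopped.
- ctrl.wait(seconds).
- ctrl.solve_ik(position, orientation): joint angles nearest the present ones, or None.
- optics.read_camera(name): name is "scene" or "top" or "wrist"; returns a dict with "image" (384x512x3 uint8, red, green, blue), "fx", "fy", "cx", "cy" (pixels), "xyz" and "attitude" of the camera in the world. Camera axes: x right, y down, z forward; pixel columns grow to the right and rows downward; lengths in m; the calibration is good to about 2 mm. A picture is of the moment at which its call begins. There is no depth.
A pose or a line that the arm cannot do raises ctrl.Unreachable and nothing moves.
- ctrl.finish_job(): hands the job in; it is judged then, once.
Readings, each from a call of its own:
- monitor.current_time(): time.
- monitor.current_joint_pos(): joint angles.
- monitor.current_joint_vel(): joint speeds.
- monitor.current_joint_torque(): joint torques, N m.
- monitor.current_position(): TCP position.
- monitor.current_orientation(): TCP orientation.
- monitor.current_wrist_force(): force on the tool from outside, world axes, zero at the start.
- monitor.current_ft_torque(): the same for the moment, N m.
- monitor.current_width(): finger opening in m.
- monitor.current_grasp_force(): force on a finger pad.
Only numpy, scipy, OpenCV 4.12 (cv2) and the standard library are available. Lean on these libraries where they do the work, as an engineer would, in place of code of your own. Each camera call takes 0.05 s, during which the arm holds its last target. There are 200 camera calls.

## Working session

There is one attempt and no reset: what is moved stays moved. The work goes in short steps, each a Python script; the robot and the scene stay as the last script left them, time stands still between calls to the robot, and variables do not carry over. Pictures are saved under pics/ and viewed, at most 14 in all, crops included, and the job is handed in when it is done.

```bash
ls; mkdir -p pics; python3 - <<'E'
from rig import ctrl, optics, monitor
import cv2,json
for n in("scene","top","wrist"):
    c=optics.read_camera(n); cv2.imwrite(f"pics/{n}0.png",c["image"][:,:,::-1])
    print(n,c["fx"],c["cx"],c["cy"],c["xyz"],c["attitude"])
print(monitor.current_time(),monitor.current_position(),monitor.current_orientation())
E
```

```text
pics
rig.py
scene 353.1205481472858 253.22959986577635 192.22899661282162 [1.2843258  0.23955011 0.85926618] [-0.21290787  0.51810783  0.76776967 -0.31106954]
top 411.3666348926712 258.95239627139466 197.71523258644055 [ 3.57266145e-01 -1.14114964e-03  1.38711172e+00] [-0.07843887  0.70499113 -0.70045811  0.07869741]
wrist 274.0683048664516 254.6165313002669 192.73495198287512 [0.14637497 0.63702598 0.37309478] [0.13231643 0.8091309  0.56524032 0.09112041]
0.15 [0.22328567 0.61006009 0.23062103] [-5.65079850e-05  1.74499916e-01  9.84656983e-01 -6.34214092e-04]
```

View pics/scene0.png

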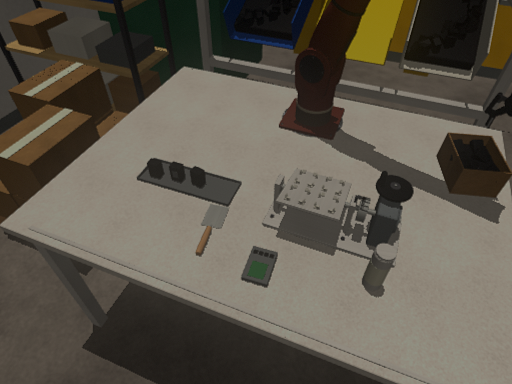

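View pics/top0.png

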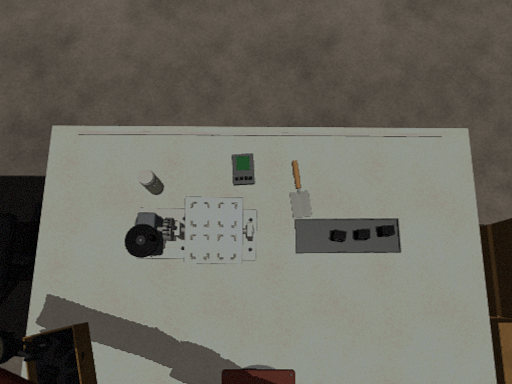

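```bash
cat > h.py <<'E'
from rig import ctrl, optics, monitor
import numpy as np, cv2
from scipy.spatial.transform import Rotation as R
from scipy.optimize import least_squares
def rot(q): return R.from_quat([q[1],q[2],q[3],q[0]])
def quat(r): x,y,z,w=r.as_quat(); return [w,x,y,z]
def ray(c,u,v):
    d=rot(c["attitude"]).apply([(u-c["cx"])/c["fx"],(v-c["cy"])/c["fy"],1]); return np.array(c["xyz"]),d
def onplane(c,u,v,z):
    o,d=ray(c,u,v); return o+d*(z-o[2])/d[2]
def proj(c,P):
    p=rot(c["attitude"]).inv().apply(np.atleast_2d(P)-np.array(c["xyz"]))
    return np.c_[p[:,0]/p[:,2]*c["fx"]+c["cx"],p[:,1]/p[:,2]*c["fy"]+c["cy"]]
def tri(obs):  # [(c,u,v)...]
    A=np.zeros((3,3));b=np.zeros(3)
    for c,u,v in obs:
        o,d=ray(c,u,v);d=d/np.linalg.norm(d);M=np.eye(3)-np.outer(d,d);A+=M;b+=M@o
    return np.linalg.solve(A,b)
def down(yaw): # tool z down, tool y (closing) at angle yaw from world y
    return R.from_euler('z',yaw)*R.from_matrix(np.array([[1,0,0],[0,-1,0],[0,0,-1.]]))
def snap(name,fn=None,scale=None):
    c=optics.read_camera(name)
    if fn:
        im=c["image"][:,:,::-1]
        cv2.imwrite("pics/"+fn,im if not scale else cv2.resize(im,None,fx=scale,fy=scale,interpolation=cv2.INTER_CUBIC))
    return c
E
python3 - <<'E'
from h import *
t=optics.read_camera("top");s=optics.read_camera("scene")
np.set_printoptions(precision=3,suppress=True)
for n,u,v,z in[("trayL",296,236,.0),("trayR",400,236,0),("trayn",348,253,0),("trayf",348,219,0),("c1",339,236,.063),("c2",362,234,.063),("c3",386,231,.063),("wheel",142,240,.179),("plateBL",185,262,.12),("plateTL",186,197,.12),("plateBR",244,263,.12),("plateTR",242,197,.12),("baseR",256,235,0.0)]:
    print(n,onplane(t,u,v,z))
print("wheel tri",tri([(t,142,240),(s,397,189)]))
for n,a,b in [("c1",(339,233),(155,160)),("c3",(386,229),(197,170))]: print(n,tri([(t,*a),(s,*b)]))
W=optics.read_camera("wrist")
Rc=rot(W["attitude"]);Rt=rot(monitor.current_orientation())
print("cam in tool",Rt.inv().apply(np.array(W["xyz"])-monitor.current_position()),(Rt.inv()*Rc).as_matrix())
def cen(o,s): return o
big=lambda c,x0,y0,x1,y1:cv2.resize(c["image"][y0:y1,x0:x1,::-1],None,fx=5,fy=5,interpolation=cv2.INTER_CUBIC)
cv2.imwrite("pics/topcrop.png",big(t,120,190,275,280))
E
```

```text
trayL [ 0.539 -0.127  0.   ]
trayR [ 0.542 -0.479  0.   ]
trayn [ 0.483 -0.301  0.   ]
trayf [ 0.599 -0.305  0.   ]
c1 [ 0.532 -0.26   0.063]
c2 [ 0.539 -0.335  0.063]
c3 [ 0.549 -0.413  0.063]
wheel [0.501 0.343 0.179]
plateBL [0.442 0.224 0.12 ]
plateTL [0.645 0.23  0.12 ]
plateBR [0.44  0.044 0.12 ]
plateTR [0.646 0.053 0.12 ]
baseR [0.542 0.009 0.   ]
wheel tri [0.502 0.35  0.171]
c1 [ 0.57  -0.311  0.11 ]
c3 [ 0.533 -0.341  0.063]
cam in tool [ 0.081 -0.001 -0.142] [[-0.001 -0.948 -0.317]
 [ 1.    -0.    -0.001]
 [ 0.001 -0.317  0.948]]
```

View pics/topcrop.png

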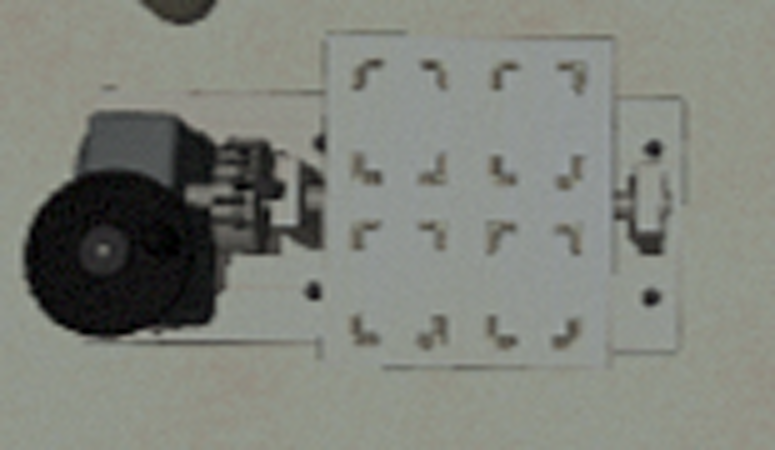

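```bash
cat > v.py <<'E'
from h import *
import pickle
q=quat(down(np.pi))
vs={}
for k,p in [("w1",(.50,.27,.33)),("w2",(.47,.16,.36)),("t1",(.52,-.28,.24)),("t2",(.52,-.38,.24))]:
    try: ctrl.move_to(p,q)
    except ctrl.Unreachable: print("unreach",k); continue
    vs[k]=optics.read_camera("wrist"); print(k,monitor.current_time(),monitor.current_joint_pos().round(2) if hasattr(monitor.current_joint_pos(),'round') else monitor.current_joint_pos())
pickle.dump(vs,open("vs.pkl","wb"))
for k in vs: cv2.imwrite(f"pics/{k}.png",cv2.resize(vs[k]["image"][:,:,::-1],(800,600),interpolation=cv2.INTER_CUBIC))
for a in (0,20,30,40,45,50,60):
  for sgn in(1,-1):
    # tool z = (sgn*sin a,0,-cos a)
    r=lambda yaw: R.from_euler('y',-sgn*np.radians(a))*down(yaw)
    print(a*sgn,r(0).apply([0,0,1]).round(2),[ [ctrl.solve_ik(p,quat(r(y))) is not None for y in(0,np.pi)] for p in ((.54,-.26,.04),(.55,-.42,.04),(.49,.1,.14),(.49,.18,.14),(.59,.1,.14),(.59,.18,.14))])
E
python3 v.py
```

```text
w1 2.0 [-0.83  0.13  0.28  1.52 -0.04  1.5   1.03]
w2 2.5917 [-0.76 -0.04  0.33  1.63  0.01  1.55  1.14]
t1 4.325 [-0.38  0.3   0.98  1.64 -0.25  1.34  2.21]
t2 4.8583 [-0.14  0.44  0.97  1.5  -0.37  1.39  2.42]
0 [ 0.  0. -1.] [[True, True], [True, True], [True, True], [True, True], [True, True], [True, True]]
0 [ 0.  0. -1.] [[True, True], [True, True], [True, True], [True, True], [True, True], [True, True]]
20 [ 0.34  0.   -0.94] [[True, True], [True, True], [True, True], [True, True], [True, True], [True, True]]
-20 [-0.34  0.   -0.94] [[True, True], [True, True], [True, True], [True, True], [True, True], [True, True]]
30 [ 0.5   0.   -0.87] [[True, True], [True, True], [True, True], [True, True], [True, True], [True, True]]
-30 [-0.5   0.   -0.87] [[True, True], [True, True], [True, True], [True, True], [True, True], [True, True]]
40 [ 0.64  0.   -0.77] [[True, True], [True, True], [False, False], [False, True], [True, True], [False, True]]
-40 [-0.64  0.   -0.77] [[True, True], [True, True], [True, True], [True, True], [True, True], [True, True]]
45 [ 0.71  0.   -0.71] [[True, True], [True, True], [False, False], [False, False], [False, True], [False, True]]
-45 [-0.71  0.   -0.71] [[True, True], [True, True], [True, True], [True, True], [True, True], [True, True]]
50 [ 0.77  0.   -0.64] [[True, True], [True, True], [False, False], [False, False], [False, False], [False, True]]
-50 [-0.77  0.   -0.64] [[True, True], [True, True], [True, True], [True, True], [False, False], [False, False]]
60 [ 0.87  0.   -0.5 ] [[False, False], [True, True], [False, False], [False, False], [False, False], [False, False]]
-60 [-0.87  0.   -0.5 ] [[False, True], [False, False], [False, False], [True, True], [False, False], [False, False]]
```

View images.

View pics/w1.png

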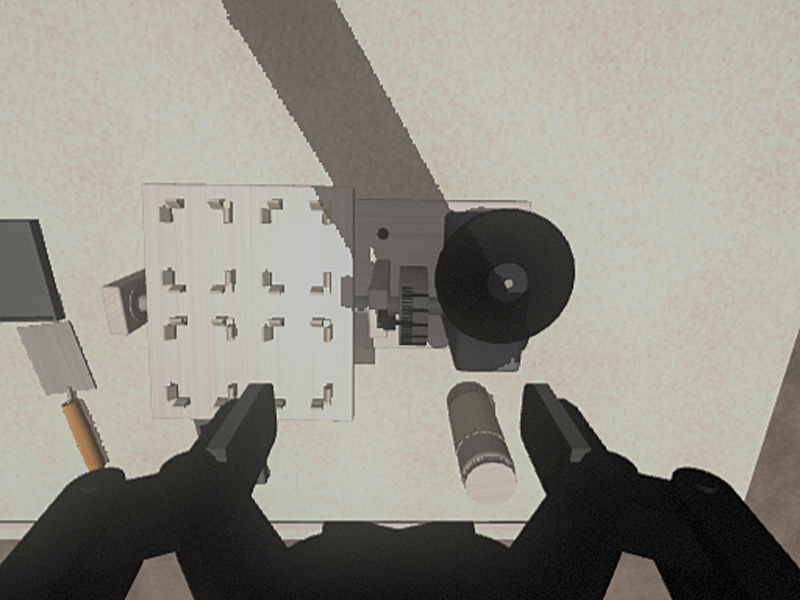

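View pics/w2.png

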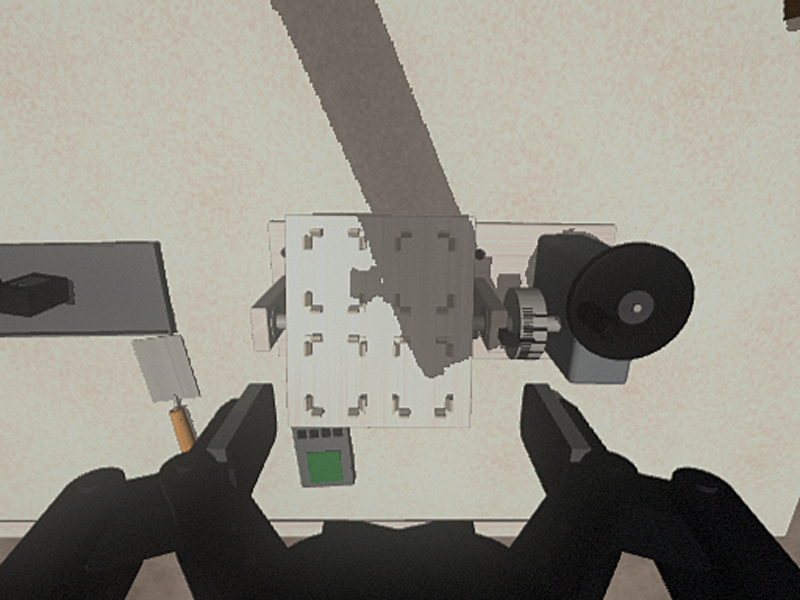

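View pics/t1.png

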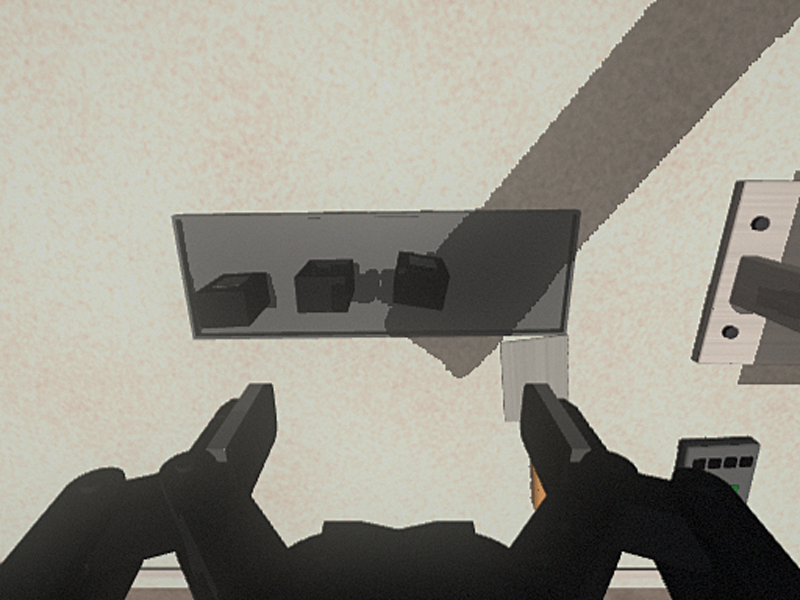

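View pics/t2.png

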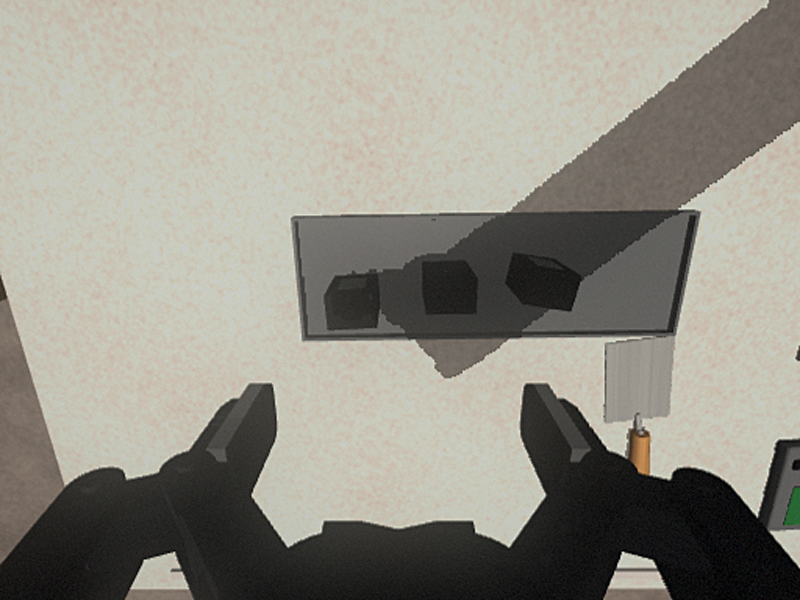

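```bash
python3 - <<'E'
from h import *
import pickle
vs=pickle.load(open("vs.pkl","rb"))
g=lambda im:(255*(im/255.)**.45).astype(np.uint8)
a=vs["t1"]["image"][150:222,115:305];b=vs["t2"]["image"][150:222,195:385]
m=np.vstack([cv2.resize(g(x)[:,:,::-1],None,fx=4.2,fy=4.1,interpolation=cv2.INTER_CUBIC) for x in(a,b)])
print(m.shape);cv2.imwrite("pics/cov.png",m)
E
```

```text
(590, 798, 3)
```

View pics/cov.png

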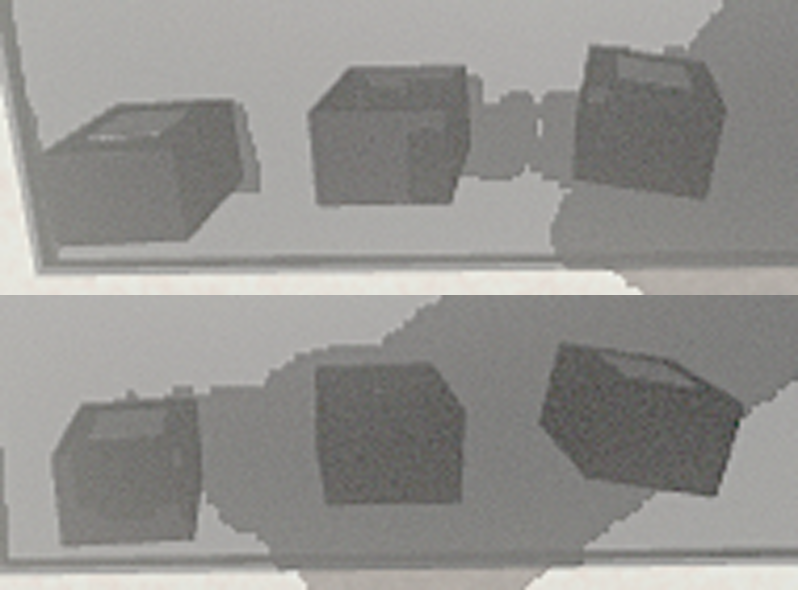

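```bash
python3 - <<'E'
from h import *
import pickle
np.set_printoptions(precision=4,suppress=True)
vs=pickle.load(open("vs.pkl","rb")); t1,t2,w1,w2=(vs[k] for k in("t1","t2","w1","w2"))
n1=lambda X,Y:(115+X/4.2-.38,150+Y/4.1-.38); n2=lambda X,Y:(195+X/4.2-.38,150+(Y-295)/4.1-.38)
n8=lambda X,Y:(X/1.5625-.2,Y/1.5625-.2)
# corner code (sx,sy,top): sx -1 robot side, sy -1 = -y(left in img)
C={"A":{1:[(-1,-1,0,118,102),(-1,1,0,235,99),(-1,-1,1,48,153),(-1,1,1,178,150),(1,1,1,187,240),(1,-1,1,45,243)],
 2:[(-1,-1,0,82,405),(-1,1,0,197,400),(-1,-1,1,53,455),(-1,1,1,197,452),(1,1,1,193,540),(1,-1,1,62,545)]},
"B":{1:[(-1,-1,0,350,67),(-1,1,0,466,67),(-1,-1,1,311,110),(1,1,1,455,203),(1,-1,1,318,205)],
 2:[(-1,-1,0,316,368),(-1,1,0,432,363),(-1,1,1,464,408),(1,1,1,462,503),(1,-1,1,327,505)]},
"C":{1:[(-1,-1,0,590,45),(-1,1,0,707,62),(-1,1,1,724,110),(1,1,1,706,197),(1,-1,1,575,180)],
 2:[(-1,-1,0,558,345),(-1,1,0,668,357),(-1,1,1,740,405),(1,1,1,716,495),(1,-1,1,585,472)]}}
res={}
for k,d in C.items():
    def f(p):
        o=[]
        for i,c,n in((1,t1,n1),(2,t2,n2)):
            for sx,sy,tp,X,Y in d[i]:
                l=np.array([sx*.015,sy*.02]);cs,sn=np.cos(p[2]),np.sin(p[2])
                P=[p[0]+cs*l[0]-sn*l[1],p[1]+sn*l[0]+cs*l[1],.003+tp*p[3]]
                o+=list(proj(c,P)[0]-n(X,Y))
        return o
    s=least_squares(f,[.54,-.33,0,.06],loss='soft_l1');res[k]=s.x
    print(k,s.x,"rms px",np.sqrt(np.mean(np.square(f(s.x)))))
K=[(-1,-1),(-1,1),(1,1),(1,-1)]
ob=[(w1,[(143,184),(354,187),(354,420),(152,418)]),(w2,[(285,214),(472,216),(470,427),(287,425)])]
def plate(p,pts):
    Rs=R.from_euler('z',p[2]); Rt=R.from_euler('y',-p[3]) # +tilt: near edge (-x) down => far up
    return Rs.apply(Rt.apply(pts)+[0,0,p[4]])+[p[0],p[1],0]
def f(p):
    o=[]
    for c,px in ob: o+=list((proj(c,plate(p,[[a*.103,b*.09,.016] for a,b in K]))-[n8(*q) for q in px]).ravel())
    return o
s=least_squares(f,[.54,.14,0,.2,.105]);print("plate",s.x,"deg",np.degrees(s.x[3]),"rms",np.sqrt(np.mean(s.fun**2)))
s=least_squares(lambda p:f(list(p)+[.105]),[.54,.14,0,.2]);print("plate",s.x,"deg",np.degrees(s.x[3]),"rms",np.sqrt(np.mean(s.fun**2)))
print("hub",tri([(w1,*n8(508,283)),(w2,*n8(637,308))]))
g=lambda im:(255*(im/255.)**.4).astype(np.uint8)
a=w1["image"][125:245,220:375];b=w2["image"][145:250,310:450]
m=np.hstack([cv2.resize(g(x)[:,:,::-1],(400,int(400*x.shape[0]/x.shape[1])))[:298] for x in(a,b)])
cv2.imwrite("pics/wh.png",m);print(m.shape)
E
```

```text
A [ 0.5534 -0.4199  0.0139  0.0578] rms px 0.857506271130763
B [ 0.5408 -0.3403  0.0203  0.0568] rms px 0.28903840175993106
C [ 0.5359 -0.2622 -0.1471  0.0564] rms px 0.6736676736182372
plate [ 0.5431  0.1399 -0.0083  0.2466  0.1004] deg 14.12679815443892 rms 0.4852157453197079
plate [ 0.5419  0.1409 -0.0095  0.2352] deg 13.476618674792519 rms 1.0212930359608152
hub [0.4995 0.3461 0.186 ]
(298, 800, 3)
```

View pics/wh.png

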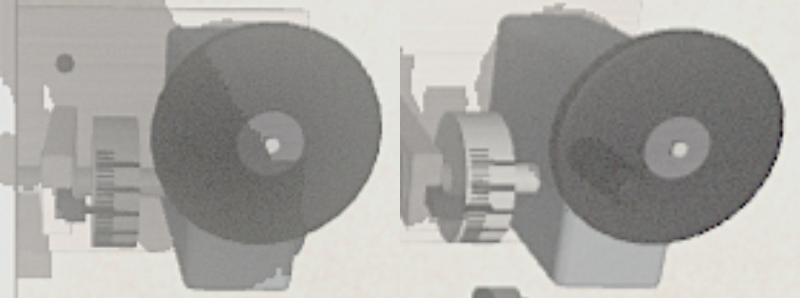

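```bash
python3 - <<'E'
from h import *
import pickle
np.set_printoptions(precision=4,suppress=True)
vs=pickle.load(open("vs.pkl","rb")); w2=vs["w2"]
ctrl.move_to((.43,.30,.30),quat(down(np.pi)));w3=optics.read_camera("wrist")
s=optics.read_camera("scene");vs["w3"]=w3;vs["s"]=s;pickle.dump(vs,open("vs.pkl","wb"))
hub=np.array([.4995,.3461,.185])
u=proj(w3,hub)[0].round().astype(int);v=proj(s,hub)[0].round().astype(int);u2=proj(w2,hub)[0].round().astype(int);print(u,v,u2)
cl=cv2.createCLAHE(6,(3,3))
def crop(c,u,h,k):
    x0,y0=max(u[0]-h,0),max(u[1]-h,0)
    im=cv2.cvtColor(c["image"][y0:u[1]+h,x0:u[0]+h],cv2.COLOR_RGB2GRAY);print(x0,y0,im.shape)
    return cv2.resize(cl.apply((255*(im/255.)**.4).astype(np.uint8)),(400,400),interpolation=cv2.INTER_CUBIC)
cv2.imwrite("pics/grip.png",np.hstack([crop(w3,u,60,5),crop(s,v,25,16)]))
for z in(.185,.205,.225): print(onplane(w2,380,202.8,z)-hub)
E
```

```text
[300 250] [395 185] [407 197]
240 190 (120, 120)
370 160 (50, 50)
[ 0.0081 -0.0322  0.    ]
[ 0.0005 -0.0419  0.02  ]
[-0.007  -0.0517  0.04  ]
```

View pics/grip.png

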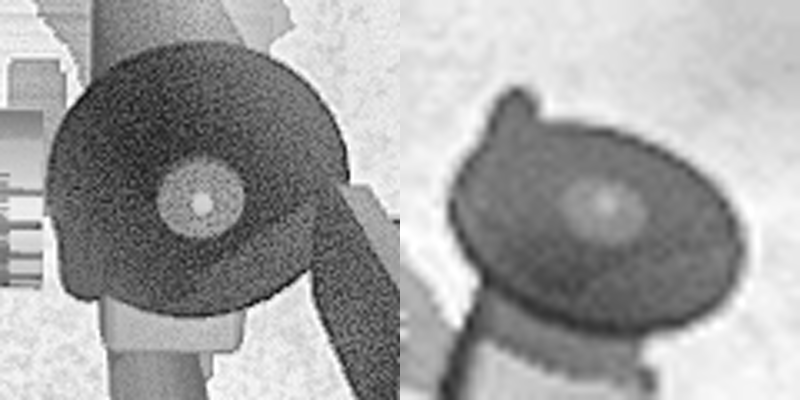

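```bash
python3 - <<'E'
from h import *
import pickle
np.set_printoptions(precision=4,suppress=True)
vs=pickle.load(open("vs.pkl","rb")); w2,w3,s=vs["w2"],vs["w3"],vs["s"]
hub=np.array([.4995,.3461,.185])
print("scene",onplane(s,384.6,173.5,.22)-hub); print("w3",onplane(w3,264.6,273,.225)-hub)
# predicted grip for angles
for a in range(-140,-40,10):
    g=hub+[.038*np.cos(np.radians(a)),.038*np.sin(np.radians(a)),0]
    t=g.copy();t[2]=.225;b=g.copy();b[2]=.181
    f=lambda p:((p-[240,190])/.3).round()
    print(a,"w3 top",f(proj(w3,t)[0]),"base",f(proj(w3,b)[0]),"s top",((proj(s,t)[0]-[370,160])*8+[400,0]).round(),"w2",proj(w2,t)[0].round(),proj(w2,b)[0].round())
# dark blob in w2 (smoothed), and w1
for k in("w1","w2"):
    im=cv2.GaussianBlur(cv2.cvtColor(vs[k]["image"],cv2.COLOR_RGB2GRAY),(0,0),2)
    h=proj(vs[k],hub)[0].round().astype(int); r=im[h[1]-40:h[1]+41:6,h[0]-48:h[0]+49:6]; print(k,h);print(r)
E
```

```text
scene [ 0.0078 -0.0368  0.035 ]
w3 [ 0.0004 -0.0392  0.04  ]
-140 w3 top [138. 183.] base [125. 113.] s top [572.  38.] w2 [409. 183.] [389. 173.]
-130 w3 top [120. 198.] base [110. 126.] s top [556.  43.] w2 [404. 187.] [385. 177.]
-120 w3 top [106. 216.] base [ 98. 142.] s top [543.  50.] w2 [399. 192.] [381. 181.]
-110 w3 top [ 95. 235.] base [ 89. 159.] s top [532.  59.] w2 [396. 198.] [378. 186.]
-100 w3 top [ 89. 255.] base [ 83. 177.] s top [524.  70.] w2 [393. 203.] [376. 191.]
-90 w3 top [ 86. 276.] base [ 81. 195.] s top [520.  81.] w2 [392. 209.] [375. 196.]
-80 w3 top [ 88. 296.] base [ 83. 213.] s top [519.  94.] w2 [391. 214.] [375. 201.]
-70 w3 top [ 94. 315.] base [ 88. 230.] s top [522. 108.] w2 [392. 220.] [375. 205.]
-60 w3 top [104. 333.] base [ 96. 246.] s top [528. 121.] w2 [393. 225.] [377. 210.]
-50 w3 top [116. 348.] base [107. 260.] s top [538. 135.] w2 [396. 229.] [379. 214.]
w1 [325 181]
[[100  86  53  53  48  49  51  51  51  51  52  55  88 176 191 192 192]
 [ 98  82  46  39  43  48  47  48  48  48  49  50  51  71 176 191 192]
 [ 97  77  37  36  35  43  44
[... 1131 characters left out ...]
 36  35  33  33  32  32  31  31  31  30  30  29  94 192 193]
 [ 43  33  34  32  32  31  31  42  54  48  30  29  28  28  81 193 194]
 [ 42  31  30  28  29  29  36  61  71  62  38  29  28  27  96 193 194]
 [ 42  31  25  24  23  27  42  61  92  62  33  28  28  28 145 194 193]
 [ 60  31  28  25  23  25  30  54  56  39  28  28  28  51 186 193 193]
 [ 63  36  32  29  25  29  28  29  29  28  28  28  33 152 193 192 192]
 [ 48  49  41  31  30  29  30  29  29  29  28  36 134 191 192 192 192]
 [ 48  58  97  52  34  31  31  30  30  31  64 159 190 191 191 192 192]
 [ 49  66 108 109  92  66  52  54 106 156 185 190 189 189 190 190 191]
 [ 73  76 110 110 109 108 108 123 186 188 187 188 188 188 189 189 190]]
```

```bash
cat > crank.py <<'E'
from h import *
import json
np.set_printoptions(precision=2,suppress=True)
Q=quat(down(np.pi)); ZT=.188
def pt(c,a,z=ZT): return [c[0]+.038*np.cos(a),c[1]+.038*np.sin(a),z]
def grab(c,a):
    ctrl.set_gripper(.06); ctrl.move_to(pt(c,a,.29),Q); ctrl.servo_line(pt(c,a),feed=.1); 
    f0=np.array(monitor.current_wrist_force()); ctrl.set_gripper(0.0); return f0
def turn(c,a0,a1,f0,n=16,feed=.12):
    N=max(1,int(round(abs(a1-a0)/(2*np.pi)*n))); L=[]
    for a in np.linspace(a0,a1,N+1)[1:]:
        ctrl.servo_line(pt(c,a),feed=feed); L.append([a,*(np.array(monitor.current_wrist_force())-f0)])
    return np.array(L)
E
python3 - <<'E'
from crank import *
c=(.4995,.346);a=np.radians(-82)
f0=grab(c,a); print("w",monitor.current_width(),monitor.current_grasp_force(),np.array(monitor.current_wrist_force())-f0,f0,monitor.current_time())
L=turn(c,a,a+np.pi,f0); print(L,monitor.current_time(),monitor.current_width())
json.dump([a+np.pi,list(f0)],open("st.json","w"))
E
```

```text
w 0.01514533820341099 58.766224732389674 [-0.6   4.2   4.92] [ 0.16 -0.2  -0.66] 9.8083
[[-1.04 -1.18  2.67  6.32]
 [-0.65 -0.26  0.52  7.06]
 [-0.25  1.3  -0.13  7.15]
 [ 0.14  5.14  0.92  2.58]
 [ 0.53  7.21  5.84  1.74]
 [ 0.93  4.32  8.39  3.18]
 [ 1.32 -0.27  6.9   4.9 ]
 [ 1.71 -2.62  4.84  7.02]] 12.0083 0.015499716524817167
```

```bash
python3 - <<'E'
from crank import *
import pickle
a,f0=json.load(open("st.json"));c=(.4995,.346)
L=turn(c,a,a+2.9*2*np.pi,f0,feed=.2); print(abs(L[:,1:]).max(0),monitor.current_time(),monitor.current_width())
a=a+2.9*2*np.pi; json.dump([a,list(f0)],open("st.json","w"))
ctrl.set_gripper(.06); p=pt(c,a,.29);ctrl.servo_line(p,feed=.2)
Q=quat(down(np.pi)); vs=pickle.load(open("vs.pkl","rb"))
for k,p in(("l1",(.47,.22,.30)),("l2",(.44,.12,.34))):
    ctrl.move_to(p,Q); vs[k]=optics.read_camera("wrist")
pickle.dump(vs,open("vs.pkl","wb"))
print(monitor.current_time())
cv2.imwrite("pics/l1.png",cv2.resize(vs["l1"]["image"][100:290,60:320,::-1],(800,585),interpolation=cv2.INTER_CUBIC))
E
```

```text
[ 9.13 10.41  9.07] 23.5083 0.015269690055832534
26.0
```

View pics/l1.png

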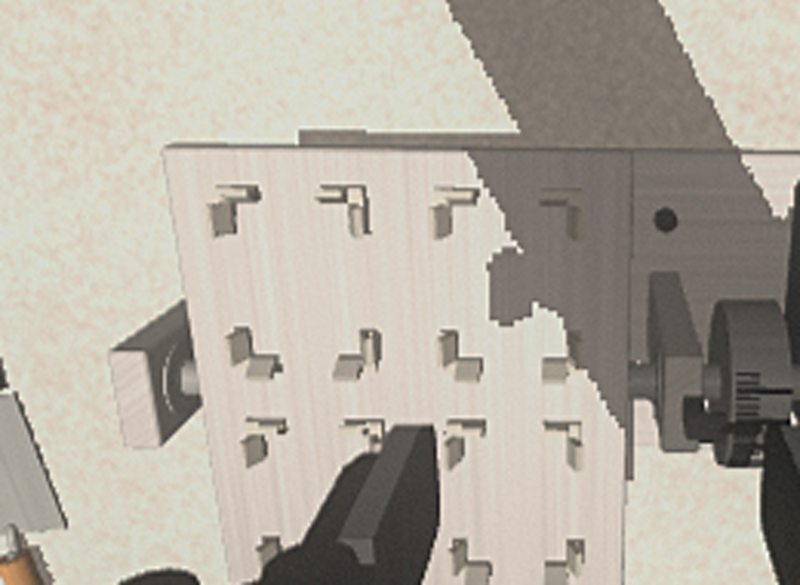

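```bash
python3 - <<'E'
from h import *
import pickle
vs=pickle.load(open("vs.pkl","rb"))
c=vs["l2"];p=proj(c,[[.44,.05,.12],[.44,.23,.12],[.645,.23,.12],[.645,.05,.12]]);print(p)
x0,y0=130,105
g=(255*(c["image"]/255.)**.6).astype(np.uint8)
im=cv2.resize(g[y0:y0+190,x0:x0+250,::-1],(788,599),interpolation=cv2.INTER_CUBIC);cv2.imwrite("pics/l2.png",im)
E
```

```text
[[203.39762711 164.96137996]
 [336.72929408 164.92022122]
 [324.50039923 291.55957063]
 [211.10379974 291.57413781]]
```

View pics/l2.png

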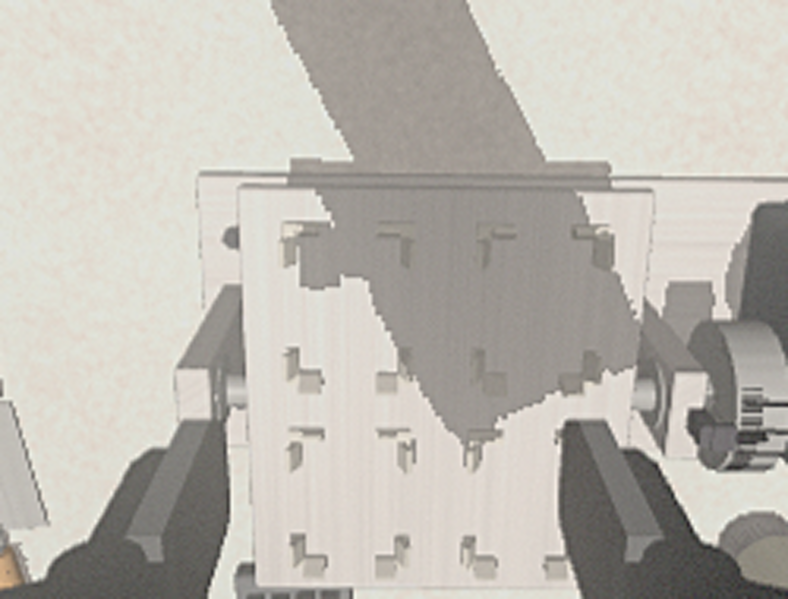

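```bash
python3 - <<'E'
from h import *
import pickle
np.set_printoptions(precision=4,suppress=True)
vs=pickle.load(open("vs.pkl","rb"))
n1=lambda X,Y:(60+X/3.077-.34,100+Y/3.079-.34); n2=lambda X,Y:(130+X/3.152-.34,105+Y/3.152-.34); n8=lambda X,Y:(X/1.5625-.2,Y/1.5625-.2)
Kc={'nr':(-1,-1),'nl':(-1,1),'fl':(1,1),'fr':(1,-1)}
cor={'l1':[('nr',163,146),('nl',632,150)],'l2':[('nr',239,187),('nl',654,190),('fr',257,586)],
 'w1':[('nr',143,184),('nl',354,187),('fl',354,420),('fr',152,418)],'w2':[('nr',285,214),('nl',472,216),('fl',470,427),('fr',287,425)]}
ed={'l1':[('nr','fr',198,370),('nr','fr',231,580)],'l2':[('fr','fl',400,586),('nl','fl',634,440)],'w1':[],'w2':[]}
nn={'l1':n1,'l2':n2,'w1':n8,'w2':n8}
def P(p,t,k):
    a,b=Kc[k];return R.from_euler('z',p[2]).apply(R.from_euler('y',-t).apply([a*.103,b*.09,.016])+[0,0,p[5]])+[p[0],p[1],0]
def f(p,keys):
    o=[]
    for key in keys:
        t=p[3] if key[0]=='l' else p[4];c=vs[key];n=nn[key]
        for k,X,Y in cor[key]: o+=list(proj(c,P(p,t,k))[0]-n(X,Y))
        for k,m,X,Y in ed[key]:
            A,B=proj(c,[P(p,t,k),P(p,t,m)]);d=(B-A)/np.linalg.norm(B-A);q=np.array(n(X,Y))-A;o.append(d[0]*q[1]-d[1]*q[0])
    return o
for keys in(('l1','l2'),('w1','w2'),('l1','l2','w1','w2')):
    for free in(0,1):
        fr=lambda p:np.r_[f(p,keys),(p[5]-.105)*(300 if free else 1e5)]
        s=least_squares(fr,[.54,.14,0,.0,.2,.105]);print(keys,s.x,np.degrees(s.x[3:5]),np.sqrt(np.mean(s.fun**2)))
E
```

```text
('l1', 'l2') [ 0.5416  0.1414 -0.0068 -0.0058  0.2     0.105 ] [-0.3341 11.4592] 0.6708256161366708
('l1', 'l2') [ 0.5422  0.1411 -0.007  -0.0029  0.2     0.1031] [-0.1675 11.4592] 0.525233651700013
('w1', 'w2') [ 0.5419  0.1409 -0.0095 -4.212   0.2352  0.105 ] [-241.3306   13.4767] 0.9907761897814521
('w1', 'w2') [ 0.5429  0.14   -0.0085 -3.0109  0.2452  0.101 ] [-172.5097   14.047 ] 0.5658098806161848
('l1', 'l2', 'w1', 'w2') [ 0.5417  0.1411 -0.0085 -0.0057  0.2375  0.105 ] [-0.3266 13.6067] 0.8830063647053958
('l1', 'l2', 'w1', 'w2') [ 0.5426  0.1405 -0.0084 -0.001   0.2439  0.1019] [-0.0545 13.9727] 0.601752760011061
```

```bash
cat > pp.py <<'E'
from h import *
np.set_printoptions(precision=3,suppress=True)
ST=np.array([.5422,.1412]);SY=-.008
nx=R.from_euler('z',SY)
NEST={k:np.r_[ST,.121]+nx.apply([a*.05,b*.042,0]) for k,(a,b) in {1:(-1,1),2:(-1,-1),3:(1,1),4:(1,-1)}.items()}
Z=np.array([0,0,1.])
COV={"A":(.5534,-.4199,.0139,-1),"B":(.5408,-.3403,.0203,1),"C":(.5359,-.2622,-.1471,-1)}
GA,GB=-.006,.009
def frame(n,l): return np.c_[n,np.cross(l,n),l]
def pose(F,cen,s,beta):
    n,w,l=F.T; t=-np.cos(beta)*n+np.sin(beta)*l; y=s*w
    return cen+GB*n+GA*l+.019*t, quat(R.from_matrix(np.c_[np.cross(y,t),y,t])), t
def plan(cov,nest,s,dirn,beta):
    x,y,yaw,f=cov; n=f*np.array([np.cos(yaw),np.sin(yaw),0])
    pk=pose(frame(n,-Z),np.array([x,y,.033]),s,beta)
    pl=pose(frame(Z,dirn*nx.apply([1,0,0])),NEST[nest]+.015*Z,s,beta)
    return pk,pl
E
python3 - <<'E'
from pp import *
for k,nests in(("C",(1,2,4)),("B",(1,2,4)),("A",(1,2,4))):
  for nest in nests:
    for s in(1,-1):
      for d in(1,-1):
        for b in(40,45,50):
          pk,pl=plan(COV[k],nest,s,d,np.radians(b))
          j=[ctrl.solve_ik(list(p),q) for p,q in((pk[0],pk[1]),(pk[0]+[0,0,.14],pk[1]),(pl[0],pl[1]),(pl[0]+[0,0,.08],pl[1]))]
          if all(x is not None for x in j): print(k,nest,s,d,b,np.array(j[1]),np.array(j[3]),"d",abs(np.array(j[1])-j[3]).max())
E
```

```text
C 1 1 -1 45 [-0.539 -0.261  1.018  2.343 -0.293  0.208  2.238] [-0.444  0.649  0.232  1.285 -0.315  1.993  1.348] d 1.7853603393914335
C 1 1 -1 50 [-0.4   -0.173  0.881  2.281 -0.323  0.329  2.215] [-0.315  0.698  0.04   1.23  -0.271  2.055  1.271] d 1.7255146155378256
C 1 -1 -1 45 [ 0.121 -0.101  0.411  2.324 -0.961  0.291 -0.325] [-0.777  0.774  0.813  1.307 -0.53   2.075 -1.534] d 1.7835273623722265
C 1 -1 -1 50 [ 0.482 -0.063  0.039  2.249 -0.692  0.373 -0.621] [-0.431  0.706  0.232  1.239 -0.338  2.07  -1.789] d 1.6965891240043782
C 2 1 -1 45 [-0.539 -0.261  1.018  2.343 -0.293  0.208  2.238] [-0.464  0.639  0.425  1.345 -0.288  1.999  1.541] d 1.7907522907798006
C 2 1 -1 50 [-0.4   -0.173  0.881  2.281 -0.323  0.329  2.215] [-0.331  0.674  0.232  1.292 -0.241  2.062  1.467] d 1.732968216315908
C 2 -1 -1 45 [ 0.121 -0.101  0.411  2.324 -0.961  0.291 -0.325] [-0.687  0.741  0.813  1.359 -0.425  2.045 -1.417] d 1.754000947332545
C 2 -1 -1 50 [ 0.482 -0.063  0.039  2.249 -0.692  0.373 -0.621] [-0.448  0.698  0.425  1.3   -0.303  2.076 -1.589] d 1.7026555556190472
C 4 -1 1 45 [ 0.12
[... 3730 characters left out ...]
12] d 1.5706045209322164
A 2 -1 -1 45 [ 0.161  0.304  0.815  2.001 -1.287  0.851  0.225] [-0.687  0.741  0.813  1.359 -0.425  2.045 -1.417] d 1.6412089342591043
A 2 -1 -1 50 [ 0.132  0.299  0.816  1.955 -1.131  0.836  0.067] [-0.448  0.698  0.425  1.3   -0.303  2.076 -1.589] d 1.6561332894946954
A 4 -1 1 40 [ 0.354  0.279  0.617  2.037 -1.392  0.828  0.359] [-0.969 -0.2    0.535  2.23   0.756  0.547  0.603] d 2.148117555405924
A 4 -1 1 45 [ 0.161  0.304  0.815  2.001 -1.287  0.851  0.225] [-0.872 -0.207  0.423  2.291  0.957  0.477  0.39 ] d 2.2443757338970327
A 4 -1 -1 40 [ 0.354  0.279  0.617  2.037 -1.392  0.828  0.359] [-0.484  0.829  0.618  1.061 -0.414  2.072 -1.514] d 1.873153020802992
```

```bash
cat >> pp.py <<'E'
import pickle
def check(tag):
    ctrl.move_to((.52,-.28,.24),quat(down(np.pi))); c=optics.read_camera("wrist")
    ref=pickle.load(open("vs.pkl","rb"))["t1"]; D=np.abs(c["image"].astype(int)-ref["image"]).max(2)
    cv2.imwrite(f"pics/chk_{tag}.png",c["image"][:,:,::-1])
    for k,(x,y,yaw,f) in COV.items():
        p=proj(c,[[x+i*.022,y+j*.028,z] for i in(-1,1) for j in(-1,1) for z in(0.003,.063)]);a=p.min(0).astype(int);b=p.max(0).astype(int)
        print(tag,k,"changed frac",(D[a[1]:b[1],a[0]:b[0]]>15).mean().round(3))
def pick(k,nest,s,d,beta,up=.14):
    pk,pl=plan(COV[k],nest,s,d,np.radians(beta)); p,q,t=pk
    ctrl.set_gripper(.062); ctrl.move_to(list(p-.10*t),q); ctrl.servo_line(list(p),feed=.12)
    ctrl.set_gripper(0.); print("grip w",monitor.current_width(),monitor.current_grasp_force())
    ctrl.servo_line(list(p+[0,0,up]),feed=.15); print("lift w",monitor.current_width(),monitor.current_time())
def place(k,nest,s,d,beta,via,up=.08):
    pk,pl=plan(COV[k],nest,s,d,np.radians(beta)); p,q,t=pl
    if via is not None: ctrl.move_to((.5,-.13,.30),quat(down(via)))
    ctrl.move_to(list(p+[0,0,up]),q); print("hover w",monitor.current_width())
    ctrl.servo_line(list(p+[0,0,.018]),feed=.12)
    hit=ctrl.servo_line(list(p-[0,0,.002]),feed=.03,stop_force=5); print("hit",hit,"dz",monitor.current_position()[2]-p[2],"w",monitor.current_width(),monitor.current_time())
def release(p_up=.08,o=.058):
    ctrl.set_gripper(o); t=rot(monitor.current_orientation()).apply([0,0,1]); p=np.array(monitor.current_position())
    ctrl.servo_line(list(p-.09*t),feed=.15); print("rel",monitor.current_time())
E
python3 - <<'E'
from pp import *
check("0")
a=("C",1,1,-1,45); pick(*a)
c=snap("wrist","heldC.png")
E
```

```text
0 A changed frac 0.023
0 B changed frac 0.025
0 C changed frac 0.028Traceback (most recent call last):
  File "<stdin>", line 3, in <module>
  File "pp.py", line 28, in pick
    ctrl.set_gripper(.062); ctrl.move_to(list(p-.10*t),q); ctrl.servo_line(list(p),feed=.12)
                            ~~~~~~~~~~~~^^^^^^^^^^^^^^^^^
host.Unreachable: the arm cannot take that pose within its joint ranges
```

```bash
sed -i 's/ctrl.move_to(list(p-.10\*t),q); /ctrl.move_to(list(p+[0,0,up]),q); /; s/ctrl.servo_line(list(p-.09\*t),feed=.15)/ctrl.servo_line(list(p+[0,0,p_up]),feed=.15)/' pp.py
python3 - <<'E'
from pp import *
a=("C",1,1,-1,45); pick(*a)
c=snap("wrist","heldC.png")
E
```

```text
Traceback (most recent call last):
  File "pp.py", line 28, in pick
    ctrl.set_gripper(.062); ctrl.move_to(list(p+[0,0,up]),q); ctrl.servo_line(list(p),feed=.12)
                                                              ~~~~~~~~~~~~~~~^^^^^^^^^^^^^^^^^^
host.Unreachable: the arm cannot follow that straight line within its joint ranges
```

```bash
python3 - <<'E'
from pp import *
for b in(45,50,52):
  for s in (1,-1):
    pk,pl=plan(COV["C"],1,s,-1,np.radians(b))
    for z in(.14,.1,.05,0): print(b,s,z,ctrl.solve_ik(list(pk[0]+[0,0,z]),pk[1]))
    for z in(.12,.08,0): print("  pl",z,[ctrl.solve_ik(list(plan(COV["C"],n,s,-1,np.radians(b))[1][0]+[0,0,z]),pl[1]) is not None for n in(1,2,3,4)])
E
```

```text
45 1 0.14 [-0.565 -0.276  1.039  2.344 -0.215  0.205  2.166]
45 1 0.1 [-0.833 -0.289  1.325  2.381 -0.27   0.105  2.272]
45 1 0.05 [ 1.588  0.27  -1.083  2.328  4.293  0.092 -2.288]
45 1 0 [ 1.552  0.463 -1.067  2.346  2.941  0.159 -0.824]
  pl 0.12 [True, True, False, False]
  pl 0.08 [True, True, False, False]
  pl 0 [True, True, True, True]
45 -1 0.14 [ 1.527 -0.047 -0.941  2.267 -1.145  0.368 -0.158]
45 -1 0.1 [ 0.505  0.003  0.04   2.342 -1.389  0.282  0.1  ]
45 -1 0.05 [ 1.588  0.27  -1.083  2.328  4.293  0.092  0.853]
45 -1 0 [ 1.552  0.463 -1.067  2.346  2.941  0.159  2.318]
  pl 0.12 [True, True, False, False]
  pl 0.08 [True, True, False, False]
  pl 0 [True, True, True, True]
50 1 0.14 [-0.496 -0.206  0.965  2.283 -0.208  0.324  2.116]
50 1 0.1 [-0.802 -0.2    1.292  2.325 -0.28   0.228  2.225]
50 1 0.05 [ 1.491  0.228 -1.008  2.278 -0.656  0.113  2.614]
50 1 0 [ 1.042  0.264 -0.546  2.316  4.324  0.134 -2.382]
  pl 0.12 [False, False, False, False]
  pl 0.08 [True, True, False, False]
  pl 0 [True, True, False, False]
50 -1 0.14 [ 1.753 -0.034 -1.18   2.202 -0.806  0.412 
[... 303 characters left out ...]
1 0.14 [-0.469 -0.18   0.937  2.258 -0.207  0.37   2.1  ]
52 1 0.1 [-0.791 -0.164  1.283  2.301 -0.297  0.277  2.223]
52 1 0.05 [ 1.328  0.186 -0.845  2.261 -0.627  0.166  2.55 ]
52 1 0 [ 1.548  0.451 -1.118  2.278  1.369  0.13   0.701]
  pl 0.12 [False, False, False, False]
  pl 0.08 [True, True, False, False]
  pl 0 [True, True, False, False]
52 -1 0.14 [ 1.736 -0.019 -1.18   2.178 -0.669  0.431 -0.629]
52 -1 0.1 [ 0.284 -0.001  0.23   2.27  -0.758  0.327 -0.545]
52 -1 0.05 [-0.626  0.228  1.245  2.337 -1.425  0.459  0.076]
52 -1 0 [ 1.548  0.451 -1.118  2.278  1.369  0.13  -2.441]
  pl 0.12 [False, False, False, False]
  pl 0.08 [True, True, False, False]
  pl 0 [True, True, False, False]
```

```bash
python3 - <<'E'
from pp import *
ctrl.move_to((.52,-.28,.26),quat(down(0)))
a=("B",1,1,-1,45); pick(*a)
c=snap("wrist","heldB.png"); print(monitor.current_joint_pos())
E
```

```text
grip w 0.039010914126196054 60.73949933052063
lift w 0.03956423069611597 35.7167
[ 0.141  0.924  0.443  0.973  0.045  1.991 -0.999]
```

```bash
python3 - <<'E'
from pp import *
a=("B",1,1,-1,45); place(*a,np.pi)
c=snap("wrist","placeB.png",1.5); print(monitor.current_wrist_force())
E
```

```text
hover w 0.03879178563362518
hit True dz 0.001481624241216034 w 0.039111741813587 40.5583
[ 3.592 -0.367  4.925]
```

```bash
python3 - <<'E'
from pp import *
release(); 
ctrl.move_to((.44,.14,.34),quat(down(np.pi)));c=snap("wrist")
pickle.dump(c,open("pB.pkl","wb"))
im=(255*(c["image"]/255.)**.5).astype(np.uint8)[110:300,130:380,::-1]
p=snap("wrist");b=cv2.imread("pics/placeB.png")
cv2.imwrite("pics/afterB.png",np.hstack([cv2.resize(im,(500,380),interpolation=cv2.INTER_CUBIC),cv2.resize((255*(b[225:525,300:540]/255.)**.5).astype(np.uint8),(300,380))]))
print(monitor.current_time())
E
```

```text
rel 41.6167
42.6833
```

View pics/afterB.png

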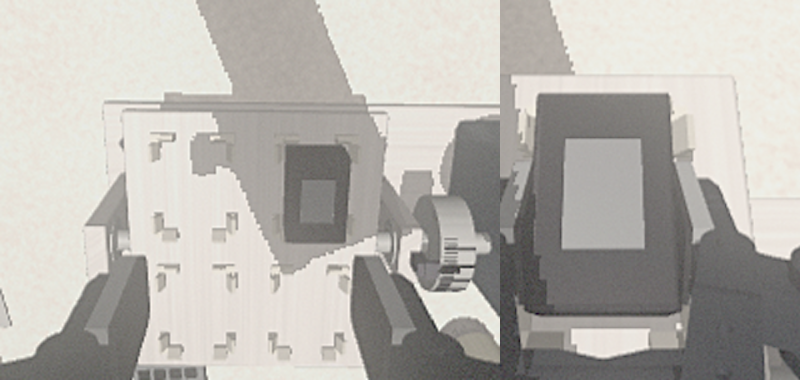

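```bash
python3 - <<'E'
from pp import *
check("1")
for b in(45,50,48):
  for s in(-1,1):
    try:
        ctrl.move_to((.54,-.40,.26),quat(down(0 if s<0 else np.pi)))
        a=("A",2,s,-1,b); pick(*a); print("OK",a); raise SystemExit
    except ctrl.Unreachable as e: print(b,s,e)
E
```

```text
1 A changed frac 0.007
1 B changed frac 0.557
1 C changed frac 0.032
grip w 0.039294514568668136 60.53338408470154
lift w 0.03896572933974266 50.4083
OK ('A', 2, -1, -1, 45)
```

```bash
python3 - <<'E'
from pp import *
a=("A",2,-1,-1,45)
try: place(*a,0.)
except ctrl.Unreachable as e: print(e,monitor.current_position(),monitor.current_joint_pos())
c=snap("wrist","placeA.png",1.5)
b=cv2.imread("pics/placeB.png").astype(int);x=cv2.imread("pics/placeA.png").astype(int)
for im in(b,x):  # panel blob inside the held cover
    g=im[225:470,320:460].mean(2);m=(g>48)&(g<100); print("panel px",m.sum(),np.argwhere(m).mean(0) if m.any() else None, g[::40,::20].astype(int).tolist()[3])
E
```

```text
hover w 0.03929930229120325
hit True dz 0.0006650627868277637 w 0.03912072324165791 53.9833
panel px 7928 [127.134  67.356] [94, 52, 118, 119, 119, 59, 153]
panel px 4286 [177.517  64.372] [48, 47, 42, 37, 34, 34, 38]
```

```bash
python3 - <<'E'
from pp import *
release()
check("2")
# turn C by half a turn upright: grasp tool-down, yaw about its centre
x,y,yaw,f=COV["C"]
z=.003+.040-.019
ctrl.set_gripper(.062); ctrl.move_to((x,y,.2),quat(down(np.pi+yaw)))
ctrl.servo_line((x,y,z),feed=.15); ctrl.set_gripper(0.); print("w",monitor.current_width())
ctrl.servo_line((x,y,z+.05),feed=.15); ctrl.move_to((x,y,z+.06),quat(down(0)))
print("w",monitor.current_width(),monitor.current_joint_pos())
ctrl.servo_line((x,y,z+.006),feed=.1); print("hit",ctrl.servo_line((x,y,z-.003),feed=.02,stop_force=4),monitor.current_position()[2]-z,"w",monitor.current_width())
ctrl.set_gripper(.062); ctrl.servo_line((x,y,.22),feed=.15)
ctrl.move_to((.52,-.28,.24),quat(down(np.pi))); snap("wrist","turned.png"); print(monitor.current_time())
E
```

```text
rel 55.0417
2 A changed frac 0.606
2 B changed frac 0.554
2 C changed frac 0.109
w 0.03928421516951632
w 0.03941867356127417 [ 0.71   0.377 -0.401  1.748  0.166  1.051 -1.319]
hit True 0.0008913663382928809 w 0.03958797889010011
68.5417
```

```bash
python3 - <<'E'
from pp import *
t=pickle.load(open("vs.pkl","rb"))["t1"]; im=cv2.imread("pics/turned.png")
g=cv2.GaussianBlur(cv2.cvtColor(im,cv2.COLOR_BGR2GRAY),(0,0),1).astype(float)
def hull(x,y,yaw,h=.058):
    P=[[x+i*.015*np.cos(yaw)-j*.02*np.sin(yaw),y+i*.015*np.sin(yaw)+j*.02*np.cos(yaw),z] for i in(-1,1) for j in(-1,1) for z in(.003,h)]
    q=cv2.convexHull(proj(t,P).astype(np.float32)).reshape(-1,2)
    m=np.zeros(g.shape,np.uint8);cv2.fillPoly(m,[np.round(q*16).astype(int)],255,cv2.LINE_AA,4);return m>127
def score(p):
    m=hull(*p);r=cv2.dilate(m.astype(np.uint8),np.ones((7,7)))>0; return g[r&~m].mean()-g[m].mean()
p0=(.5359,-.2622,0.)
best=max(((score((p0[0]+a*.001,p0[1]+b*.001,c*.03)),a,b,c) for a in range(-10,11) for b in range(-10,11) for c in range(-6,7)))
print(score(p0),best)
E
```

```text
26.831531531531525 (np.float64(29.953777777777773), 2, -1, -1)
```

```bash
sed -i 's/"C":(.*-1)}/"C":(.5369,-.2622,0.,1)}/' pp.py; python3 - <<'E'
from pp import *
ctrl.move_to((.52,-.24,.26),quat(down(0)))
a=None
for nest,b in((4,40),(3,40),(4,42),(4,37)):
    pl=plan(COV["C"],nest,1,-1,np.radians(b))[1]
    r=[ctrl.solve_ik(list(pl[0]+[0,0,z]),pl[1]) is not None for z in(.08,.06,.04,.02,0)]; print(nest,b,r)
    if all(r): a=("C",nest,1,-1,b);break
pick(*a); print(a)
place(*a,np.pi)
E
```

```text
4 40 [True, True, True, True, True]
grip w 0.03889248976323427 60.89776396751404
lift w 0.03896667413399863 74.7833
('C', 4, 1, -1, 40)
hover w 0.03930506873704079
hit True dz 2.333416574984426e-05 w 0.038921910381277895 79.2917
```

```bash
python3 - <<'E'
from pp import *
release()
g=lambda im:(255*(im/255.)**.5).astype(np.uint8)
ctrl.move_to((.40,.15,.34),quat(down(np.pi)));c=snap("wrist"); c2=snap("scene")
ctrl.move_to((.40,.10,.34),quat(down(np.pi)));d=snap("wrist")
pickle.dump((c,d,c2),open("fin.pkl","wb"))
u=proj(c,[.542,.141,.13])[0].astype(int);print(u,proj(c2,[.542,.141,.13])[0]);x0,y0=u[0]-100,u[1]-90
a=cv2.resize(g(c["image"][y0:y0+180,x0:x0+200,::-1]),(500,450),interpolation=cv2.INTER_CUBIC)
v=proj(c2,[.542,.141,.13])[0].astype(int);b=cv2.resize(g(c2["image"][v[1]-45:v[1]+45,v[0]-30:v[0]+30,::-1]),(300,450),interpolation=cv2.INTER_CUBIC)
cv2.imwrite("pics/fin.png",np.hstack([a,b]));print(x0,y0,monitor.current_time())
# predicted face-centre pixels in picture a
for n in(1,2,4): print(n,((proj(c,NEST[n]+.03*Z)[0]-[x0,y0])*2.5).round())
E
```

```text
rel 80.3
[249 261] [315.559 188.94 ]
149 171 81.95
1 [330. 167.]
2 [174. 166.]
4 [180. 319.]
```

View pics/fin.png

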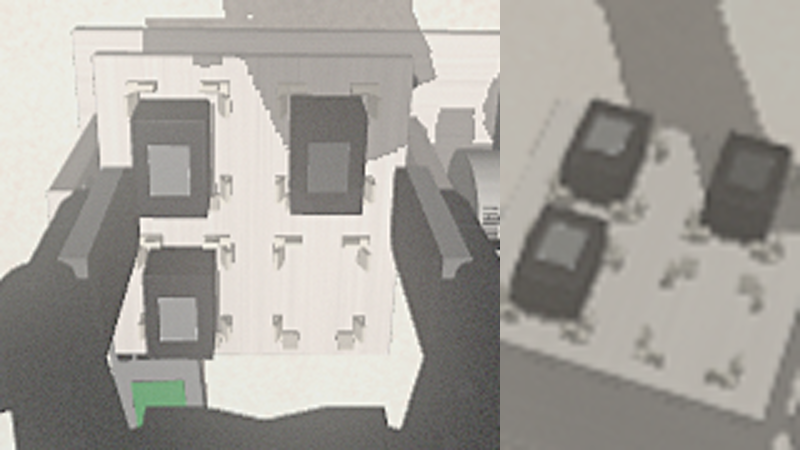

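```bash
python3 - <<'E'
from crank import *
a,_=json.load(open("st.json"));c=(.4995,.346)
a=np.arctan2(np.sin(a),np.cos(a))
f0=grab(c,a); print("w",monitor.current_width(),np.array(monitor.current_wrist_force())-f0)
L=turn(c,a,a-2*np.pi*5.03,f0,feed=.18); print(abs(L[:,1:]).max(0),monitor.current_width(),monitor.current_time())
a=a-2*np.pi*5.03; json.dump([a,list(f0)],open("st.json","w"))
ctrl.set_gripper(.06); ctrl.servo_line(pt(c,a,.30),feed=.15)
ctrl.move_to((.40,.15,.36),Q); import pickle
pickle.dump(optics.read_camera("wrist"),open("e1.pkl","wb"))
E
python3 - <<'E'
# compare the picture with the model at several tilts: plate far/near edges and the grey panels
from pp import *
c=pickle.load(open("e1.pkl","rb")); g=cv2.GaussianBlur(cv2.cvtColor(c["image"],cv2.COLOR_RGB2GRAY),(0,0),1).astype(float)
def P(t,pts): return nx.apply(R.from_euler('y',-t).apply(pts)+[0,0,.105])+[*ST,0]
ys=np.linspace(-.085,-.01,40)
def edge(t,x,dx): # mean brightness step across an edge of the plate
    q=lambda e:proj(c,P(t,[[x+e,y,.016] for y in ys])); s=lambda p:cv2.remap(g.astype(np.float32),p[:,0].astype(np.float32),p[:,1].astype(np.float32),1).ravel()
    return np.median(s(q(-dx))-s(q(dx)))
for d in np.arange(14,26.1,1):
    t=np.radians(d); f=[]
    for a,b in((-1,1),(-1,-1),(1,-1)):
        # cover top outline: dark inside, light just outside (long sides)
        ins=proj(c,P(t,[[a*.05+u,b*.042+v,.046] for u in(-.028,.028) for v in np.linspace(-.017,.017,9)]+[[a*.05+u,b*.042+v,.046] for u in np.linspace(-.027,.027,9) for v in(-.018,.018)]))
        out=proj(c,P(t,[[a*.05+.036,b*.042+v,.046] for v in np.linspace(-.017,.017,9)]))
        S=lambda p:cv2.remap(g.astype(np.float32),p[:,0].astype(np.float32),p[:,1].astype(np.float32),1).mean()
        f.append(S(out)-S(ins))
    print(d,np.array(f).round(0),"near edge",edge(t,-.103,.002).round(1),"far",edge(t,.103,.002).round(1))
E
```

```text
w 0.015043060793329026 [-0.86  1.98  3.72]
[10.76  8.13 13.29] 0.01576505888474591 104.975
14.0 [111. 113. 118.] near edge -62.1 far 41.6
15.0 [115. 120. 120.] near edge -64.7 far 56.6
16.0 [119. 127. 121.] near edge -68.5 far 68.8
17.0 [123. 130. 123.] near edge -69.5 far 75.9
18.0 [128. 131. 126.] near edge -69.1 far 76.6
19.0 [132. 127. 128.] near edge -67.1 far 73.0
20.0 [133. 121. 130.] near edge -65.9 far 68.6
21.0 [129. 109. 133.] near edge -64.1 far 61.4
22.0 [123.  95. 136.] near edge -64.3 far 53.7
23.0 [112.  73. 139.] near edge -63.6 far 45.2
24.0 [102.  50. 141.] near edge -64.0 far 37.6
25.0 [ 90.  25. 142.] near edge -63.3 far 33.5
26.0 [ 76.   4. 144.] near edge -63.2 far 27.6
```

```bash
python3 - <<'E'
from pp import *
es=[pickle.load(open("e1.pkl","rb"))]
for p in((.40,.09,.36),(.46,.12,.38),(.36,.22,.38),(.50,.02,.34)):
    try: ctrl.move_to(p,quat(down(np.pi))); es.append(optics.read_camera("wrist"))
    except ctrl.Unreachable: print("x",p)
for yw in (np.pi/2,):   # camera on +y or -y side
    for p in((.52,.02,.36),(.52,.26,.38)):
        try: ctrl.move_to(p,quat(down(np.pi+yw))); es.append(optics.read_camera("wrist"))
        except ctrl.Unreachable: print("x",p)
es.append(optics.read_camera("scene")); es.append(optics.read_camera("top"))
pickle.dump(es,open("es.pkl","wb")); print(monitor.current_time(),len(es))
E
cat > fit.py <<'E'
from pp import *
vs=pickle.load(open("vs.pkl","rb"));fin=pickle.load(open("fin.pkl","rb"));es=pickle.load(open("es.pkl","rb"))
sets=[(c,0) for c in(vs["l1"],vs["l2"],fin[0],fin[1],fin[2])]+[(c,1) for c in es]
E4=[((-1,-1),(-1,1)),((-1,1),(1,1)),((1,1),(1,-1)),((1,-1),(-1,-1))]
def P(p,t,pts): return R.from_euler('z',p[2]).apply(R.from_euler('y',-t).apply(pts)+[0,0,p[4]])+[p[0],p[1],0]
G=[cv2.GaussianBlur(cv2.cvtColor(c["image"],cv2.COLOR_RGB2GRAY),(0,0),.8).astype(np.float32) for c,_ in sets]
def obs(i,p,t,W):
    c=sets[i][0];out=[]
    for ei,(a,b) in enumerate(E4):
        if (ei==0): pass
        L=np.array([np.r_[np.array(a)*(1-u)+np.array(b)*u,0]*[.103,.09,0]+[0,0,.016] for u in np.linspace(.04,.96,40)])
        q=proj(c,P(p,t,L)); ctr=proj(c,P(p,t,[[0,0,.016]]))[0]
        d=q[-1]-q[0];n=np.array([d[1],-d[0]])/np.linalg.norm(d); n*=np.sign(n@(q.mean(0)-ctr)) # outward
        s=np.arange(-W,W+.01,.25)
        X=(q[:,None]+s[None,:,None]*n).astype(np.float32); v=cv2.remap(G[i],X[...,0],X[...,1],1,borderValue=0)
        gr=v[:,4:]-v[:,:-4]; k=np.argmin(gr,1); st=gr[np.arange(len(k)),k] # light plate -> darker outside
        ok=(st<-8)&(k>2)&(k<gr.shape[1]-3)&(q[:,0]>6)&(q[:,0]<505)&(q[:,1]>6)&(q[:,1]<378)
        for j in np.where(ok)[0]: out.append((L[j],q[j]+n*s[k[j]+2],n))
    return out
def solve(use,x0,same):
    x=np.array(x0,float)
    for W in(6,4,3,3):
        O=[(i,o) for i in use for o in obs(i,x,x[3]+sets[i][1]*x[5],W)]
        def f(x):
            r=[]
            for i in use:
                oo=[o for k,o in O if k==i]
                if oo: 
                    q=proj(sets[i][0],P(x,x[3]+sets[i][1]*x[5],[o[0] for o in oo])); r+=list(((q-[o[1] for o in oo])*[o[2] for o in oo]).sum(1))
            return np.r_[r,(x[4]-.105)*1000*3,(x[5]-np.radians(20.12))*(1e5 if same else 0)]
        s=least_squares(f,x,loss='soft_l1',f_scale=.5);x=s.x
    print("tilt level %.2f now %.2f"%(np.degrees(x[3]),np.degrees(x[3]+x[5])),x[[0,1,2,4]],"n",len(O),"med|r|",np.median(abs(f(x))))
    return x
x0=[.542,.141,-.008,0,.105,np.radians(20.12)]
n=len(sets)
solve(range(5),x0,1);solve(range(5,n),x0,1)
solve(range(n),x0,1);solve(range(n),x0,0)
solve([0,1,2,3]+list(range(5,n-2)),x0,0);solve([4,n-2],x0,0)
E
python3 fit.py
```

```text
x (0.52, 0.02, 0.36)
111.1833 8
tilt level -0.31 now 19.81 [ 0.543  0.14  -0.013  0.102] n 355 med|r| 0.2554812615791047
tilt level -0.41 now 19.71 [ 0.543  0.141 -0.009  0.102] n 610 med|r| 0.4962292823666112
tilt level -0.40 now 19.72 [ 0.543  0.14  -0.011  0.102] n 959 med|r| 0.26879067337131324
tilt level -0.37 now 19.67 [ 0.543  0.14  -0.011  0.102] n 958 med|r| 0.2746501513535028
tilt level -0.56 now 20.20 [ 0.543  0.14  -0.011  0.102] n 710 med|r| 0.4485719856692928
tilt level 0.17 now 19.13 [ 0.545  0.14  -0.007  0.105] n 179 med|r| 0.2418892750594954
```

```bash
python3 -c "
from rig import ctrl, optics, monitor
print(monitor.current_position(),ctrl.finish_job())"
```

```text
the job is handed in; nothing more can be done
[0.5203261  0.25870896 0.38010153] None
```

The job is handed in: the table was cranked level, all three covers present were seated rim down in nests 1, 2 and 4, and the table now stands at about 19.7–20° by image fit. After the final crank I checked the covers only by image measurement, which fitted them still seated, and the hand-in returned no verdict.

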